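# Load a ring blank under the sprung centring cone with the loading paddle

### The arm

A 6-joint arm with a two-finger parallel gripper is mounted at the origin on a cart in front of the work surface, level with it; the furniture and walls round the work are solid. World frame = base frame: x ahead of the robot, y to its left, z up, the work surface at z = 0. Lengths are in m, angles in rad, forces in N, time in s.
With the tool pointing down it reaches from about 0.3 to 0.775 m from the base axis. Payload 14.6 kg.
Tool frame: the origin (TCP) lies at the very end of the fingers, on their centre line; the grasp point (between the pads) lies 19 mm behind it (pinch_z is the distance from the TCP to the grasp point, in m); z points along the fingers, y is the direction in which the jaws open and shut (so a half turn about z gives the same grasp; the last joint's range is limited). The gripper opens to 94 mm and grips with 3 to 60 N. Pads are 16 mm wide; open, the fingers measure 119 mm over their backs; the gripper's body (75 mm by 177 mm) begins 78 mm behind the grasp point.
Start: joints at [-1.264, 0.3, 1.521, -0, 1.321, -0.067], TCP at [0.201, -0.512, 0.205] pointing down, gripper open.
Joint ranges: [-3.03, 3.03], [-0.79, 2.21], [0.23, 2.52], [-1.04, 4.18], [0, 3.07], [-2.55, 2.55]. Speed limits (rad/s): [2.22, 2.22, 2.57, 3.14, 3.14, 3.14].

### API

Orientations are given as [roll, pitch, yaw] about the fixed x, y, z axes, in that order (R = Rz(yaw) Ry(pitch) Rx(roll)).
In Python, from station import get_obs, camera, hand_in, pinch_z gives the robot as it stands.
- The arm moves only by the tool servo_tool, never from a script. Its argument "moves" is a list that holds one entry, the list of rows, each a list of 7 numbers: the turn, a rotation vector about the tool's x, y, z normalised to -1 to 1, where 1 is pi/2 rad, then the shift along the tool's x, y, z normalised to -1 to 1, where 1 is 500 mm, then the closure, from 0 (fully open) to 1 (shut). In form: [[[rx, ry, rz, x, y, z, hand], ...]]. A call has 1 to 12 rows; each row is the pose to reach, as a shift and turn from the pose measured when the call began, along the tool's axes at that moment; what a row does not reach only later rows make up. A row lasts 1/12 s, in which the tool goes at most 41.7 mm and 7.16 degrees, less where a joint would pass 70% of its speed; a pose out of reach is approached as far as the arm can. A call with a number of a shift or a turn outside -1 to 1 is refused whole. A call with a gripper value outside its range is refused whole. The fingers move at their own pace and stop on an object; "squeeze" is the grip in N (left out, the last holds). Time passes only in rows, so rows that repeat a pose let the fingers close. It gives the time, the measured TCP pose, the force and the opening at its end, in the units of the state.
- get_obs(): the state, without advancing time (a new reading comes with each control period).
- camera(name): name is "side" or "top"; returns a dict with "color" (480x640x3 uint8, red, green, blue), "intrinsics" (3x3 intrinsics, pixels), "rvec" (rotation vector, rad) and "tvec" (3), from world to camera coordinates, as OpenCV has them. Camera axes: x right, y down, z forward; pixel columns grow to the right and rows downward; lengths in m; the calibration is good to about 2 mm. A picture is of the moment at which its call begins. There is no depth.
- hand_in(): hands the job in, once; it reports no verdict.
The state is a dict: "time_s": time; "qpos": joint angles; "joint_vel": joint speeds; "tau": joint torques, N m; "ee_pos": TCP position; "eef_rot": TCP orientation; "force": force on the tool from outside, world axes, zero at the start; "moment": the same for the moment, N m; "grip_width": finger opening in m.
Only numpy, scipy, OpenCV 4.12 (cv2) and the standard library are available. Lean on these libraries where they do the work, as an engineer would, in place of code of your own. Each camera call takes 0.05 s, during which the arm holds its last target.

### The job

The cleaned brass ring lies loose on the loading paddle: carry it level to the blue centring press by the paddle's handle, keeping the gripper off the ring and out of the press, and gently lower the blade until you feel it lie on the anvil. Slide the ring in until the sprung cone rides over it and drops into its bore, then draw the paddle straight out so that the ring stays flat on the anvil under the cone, and lay the paddle flat on the bench. Force nothing against the press, and do not disturb the screw tin, bushing and spanner.

Things in the scene. Friction and masses are not known exactly. Their poses are not given: they have to be found in the camera images.
- paddle_grip (a point): Middle of the loading paddle's upright black handle (56 mm long along x, 19 mm wide along y), 34 mm above the paddle's underside. Grip it across the 19 mm; it stands from 10 to 54 mm above the underside. Axes: x along the blade to its tip, z up. The paddle lies flat on the bench at first; 0.22 kg.
- paddle: The paddle; origin on its underside right below the handle's middle. One flat steel blade, 3 mm thick, 28 mm wide (42 at the heel), underside flat all along, from 38 mm behind the origin to 148 mm ahead. A crescent heel 4 mm high, its face 106 mm ahead of the origin, stops the ring from sliding back; front and sides are open.
- paddle_tip (a point): Middle of the round end of the paddle's blade, 148 mm ahead of the handle's middle and 1.5 mm above the underside.
- ring_centre (a point): Centre of the brass ring, half-way up. 46 mm outside, 18 mm bore, 10 mm high, 40 to 85 g; z is its axis. It starts flat on the blade, its centre 130 to 132 mm ahead of the handle's middle (touching or nearly touching the heel). It slides on blade and anvil with friction about 0.3, on the polished cone 0.2.
- ring: The same ring; origin at the centre of its underside.
- press: Centring press, fixed: grey base 150 x 92 mm, steel column 62 mm behind the origin, blue C-frame clamped on the column. Origin on the bench right below the cone's axis; the open mouth faces -x and the paddle goes in along +x. The frame's height differs from job to job and is not measured: its anvil's top is 46 to 60 mm above the bench.
- press_mouth (a point): Point on the press's base, on the bench, 60 mm before the cone's axis, below the front edge of the anvil: a flat steel plate 66 mm wide from here to 20 mm behind the axis. A ring whose centre is 48 mm before the axis is still clear of the cone, with the blade's tip over the anvil. A blade put in lower than the anvil strikes its front edge.
- press_axis (a point): On the bench below the cone's axis. The steel cone points down, tip 6 mm across and 2 mm above the anvil, flanks at 45 degrees to 32 mm across; it rises 14.5 mm against a spring (1.4 to 2.3 N). A ring on a blade that lies on the anvil passes below it with 3 mm to spare; higher, it jams. Its head, 35 mm across, begins 36 mm above the anvil.
- press_back (a point): On the bench 40 mm behind the axis, where the column and spine begin. The ring's edge meets the cone with its centre about 37 mm before the axis; sliding it in takes 3 to 9 N; the push falls away as the cone drops into the bore, near the axis, and rises again if pushed on. The cone then holds the ring when the blade is drawn out.
- screw_tin: Open tin of screws, 69 mm across, 55 mm high, origin at the centre of its underside. Leave alone.
- bushing_1: Brass-coloured bushing, 32 mm across, 28 mm high, origin at the centre of its underside. Leave alone.
- spanner: Open-ended steel spanner lying flat, 35 x 164 x 8 mm, origin at the centre of its underside. Leave alone.
Things that resemble listed ones, but are neither listed nor needed, are in the scene too. What is shaped like the ring but pink or turquoise is not meant.

How it is judged:
On the way, in this order (a step that is already met when the one before it is completed fails the run):
1. the ring is carried on the paddle, clear of the bench (height (world z) of ring above 0.03 m and contact force between ring and paddle above 0.15 N and contact force between ring and press below 0.05 N), for 0.2 s.
2. the ring, still on the paddle's blade, lies under the sprung cone with the cone dropped into its bore (horizontal distance between ring and press below 0.005 m and contact force between ring and press above 0.3 N and contact force between ring and paddle above 0.3 N), for 0.1 s.
At the end, for the whole second after the job is handed in: the ring lies flat (within 3 degrees) on the press's anvil, its bore centred under the sprung cone within 2.5 mm and clamped by it; the paddle is out of the press, lying flat (within 3 degrees) and still on the bench (horizontal distance between ring and press below 0.0025 m and angle between each of ring, paddle's own z axis and vertical below 0.05 rad and height (world z) of ring between 0.043 and 0.0625 m and contact force between ring and press above 0.3 N and contact force between ring and paddle below 0.02 N and contact force between paddle and press below 0.02 N and height (world z) of paddle below 0.004 m and linear speed of each of paddle, ring below 0.01 m/s); the robot touches nothing.
It fails at once if the ring tips by more than 17 degrees (angle between ring's own z axis and vertical above 0.3 rad).
It fails at once if the fingers touch the ring (contact force between the fingers and ring above 0.3 N).
It fails at once if the arm or its fingers touch the press (contact force between any of the fingers, the arm and press above 0.5 N).
It fails at once if paddle or ring is forced against the press with more than 20 N (contact force between any of paddle, ring and press above 20 N).
It fails at once if screw tin, bushing or spanner is shifted by more than 15 mm (distance of any of screw_tin, bushing_1, spanner from where it was at the start of the episode above 0.015 m).
It also fails if it takes over 64 s, if anything falls off the work surface, if the arm or the gripper's body presses on something with over 40 N, if the wrist force passes 120 N, or if a joint passes its speed limit or range.

## Working session

There is one attempt and no reset: what is moved stays moved. The work goes in short steps, Python scripts to look and compute and a tool call to move; the robot and the scene stay as the last step left them, time stands still between calls to the robot, and variables do not carry over. Pictures are saved under pics/ and viewed, and the job is handed in when it is done.

Besides the shell and the picture viewer there is one more tool, called after "Call:" by a JSON object that holds its "name" and its "arguments", one argument or row to a line. servo_tool: Moves the arm, as the interface text tells. Scaled input: -1 to 1 covers 500 mm each way for a shift and pi/2 rad each way for a turn. Its arguments: {"type":"object","properties":{"moves":{"type":"array"},"squeeze":{"type":"number"}},"required":["moves"]}

```bash
mkdir -p pics; ls
cat > look.py <<'E'
import cv2,numpy as np,sys
from station import get_obs,camera
def grab(n,tag):
    c=camera(n); cv2.imwrite(f'pics/{tag}.png',c['color'][:,:,::-1]); 
    np.savez(f'pics/{tag}.npz',**{k:c[k] for k in('color','intrinsics','rvec','tvec')}); return c
def load(tag): return dict(np.load(f'pics/{tag}.npz'))
def ray(c,uv):
    R,_=cv2.Rodrigues(np.array(c['rvec'],float)); t=np.array(c['tvec'],float).ravel()
    p=cv2.undistortPoints(np.array(uv,float).reshape(-1,1,2),c['intrinsics'],None).reshape(-1,2)
    d=np.c_[p,np.ones(len(p))]@R; return -R.T@t,d
def onz(c,uv,z):
    o,d=ray(c,uv); return o+d*((z-o[2])/d[:,2])[:,None]
def proj(c,P):
    return cv2.projectPoints(np.array(P,float).reshape(-1,1,3),np.array(c['rvec'],float),np.array(c['tvec'],float),c['intrinsics'],None)[0].reshape(-1,2)
def tri(c1,u1,c2,u2):
    o1,d1=ray(c1,[u1]);o2,d2=ray(c2,[u2]);d1=d1[0];d2=d2[0]
    s=np.linalg.lstsq(np.c_[d1,-d2],o2-o1,rcond=None)[0]
    a=o1+d1*s[0];b=o2+d2*s[1]; return (a+b)/2,np.linalg.norm(a-b)
E
python3 - <<'E'
from look import *
for n in('side','top'):
    c=grab(n,n+'0'); R,_=cv2.Rodrigues(np.array(c['rvec'],float)); print(n,-R.T@np.array(c['tvec']).ravel(),R[2],c['intrinsics'][0])
o=get_obs(); print(o)
from station import pinch_z; print(pinch_z)
E
```

```text
pics
side [0.30293684 0.73669931 0.7844727 ] [ 0.25767981 -0.71369917 -0.65133295] [503.75025651   0.         316.10205343]
top [ 0.47439052 -0.05843538  1.13968222] [ 0.10778969 -0.01608356 -0.99404361] [516.38087419   0.         320.49935452]
{'time_s': 0.1, 'qpos': array([-1.26358886e+00,  3.00420324e-01,  1.52153415e+00, -2.45906314e-05,
        1.32070651e+00, -6.65871370e-02]), 'joint_vel': array([-0.00021807, -0.00177214, -0.00095093, -0.00159137, -0.00145534,
       -0.00086214]), 'tau': array([-8.51491762e-06, -5.32648087e+01, -3.53284621e+01,  7.09433248e-02,
        2.34568800e-02, -5.48014020e-05]), 'ee_pos': array([ 0.2007565 , -0.51178864,  0.20493404]), 'eef_rot': array([-3.14052510e+00, -4.73183126e-05,  3.73800679e-01]), 'force': array([-0.50830294, -0.56970007, -0.22281073]), 'moment': array([-0.00010598,  0.04918973,  0.05372552]), 'grip_width': 0.09363121311698687}
0.0188
```

View pics/side0.png

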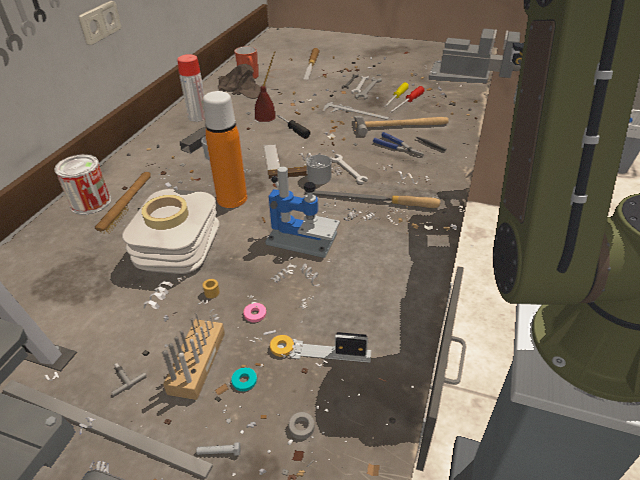

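View pics/top0.png

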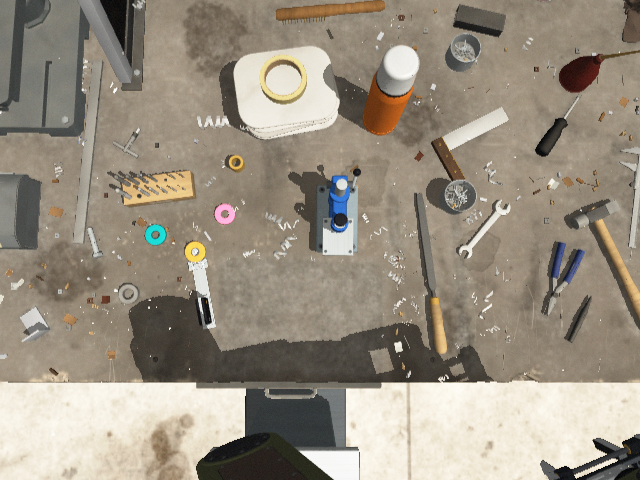

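The top view (image up = +x, left = +y) shows the paddle handle at about (205,311), with the brass ring on the blade at (195,252). The press is at (340,222) with its mouth facing down the picture. These could be mistaken for the ring:
- pink ring (225,214)
- turquoise ring (155,235)
- grey ring or nut (128,293)
- bushing (236,162)
- tape roll (283,78)

I choose (195,252), the brass one on the blade, and will check it in a close crop.

Run:
```python
from look import *
t=load('top0')['color'][:,:,::-1]; s=load('side0')['color'][:,:,::-1]
a=cv2.resize(t[230:340,150:260],(400,400),interpolation=cv2.INTER_CUBIC)
b=cv2.resize(t[160:270,285:395],(400,400),interpolation=cv2.INTER_CUBIC)
cv2.imwrite('pics/ct.png',np.hstack([a,b]))
a=cv2.resize(s[300:390,260:380],(400,300),interpolation=cv2.INTER_CUBIC)
b=cv2.resize(s[160:265,255:350],(400,442),interpolation=cv2.INTER_CUBIC)
cv2.imwrite('pics/cs.png',np.hstack([np.vstack([a,np.zeros((142,400,3),np.uint8)]),b]))
```

```text
(no output)
```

View pics/ct.png

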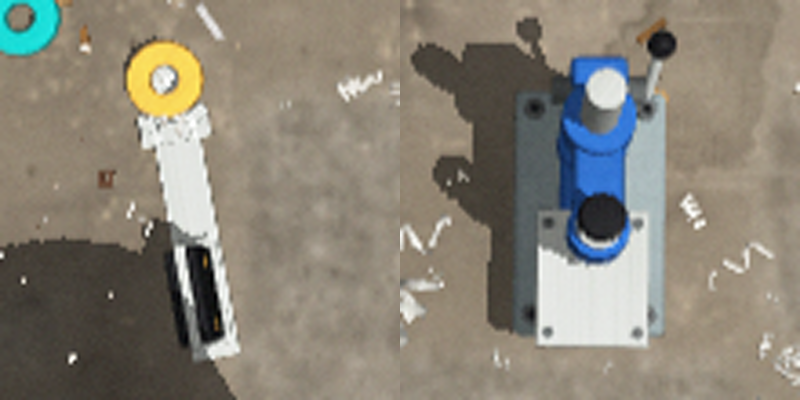

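View pics/cs.png

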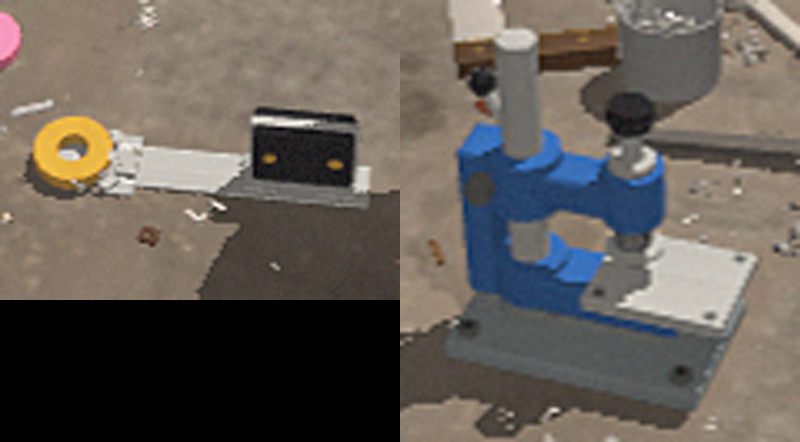

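The crops show the yellow brass ring flat on the blade, in front of the white heel, so the choice is right. Next I'll zoom in further to pick exact points.

Run:
```python
from look import *
t=load('top0')['color'][:,:,::-1]; s=load('side0')['color'][:,:,::-1]
def z(im,x0,y0,w,h,k,n):
    a=cv2.resize(im[y0:y0+h,x0:x0+w],None,fx=k,fy=k,interpolation=cv2.INTER_CUBIC)
    for i in range(0,w,10): cv2.putText(a,str(x0+i),(i*k,8),0,.3,(0,0,255)); cv2.line(a,(i*k,10),(i*k,14),(0,0,255))
    for i in range(0,h,10): cv2.putText(a,str(y0+i),(0,i*k+3),0,.3,(0,0,255)); 
    cv2.imwrite(f'pics/{n}.png',a)
z(t,175,238,56,96,6,'zt1'); z(s,262,325,116,45,6,'zs1'); z(t,310,165,66,98,6,'zt2'); z(s,258,160,90,102,6,'zs2')
for n,im in(('top0',t),('side0',s)):
    c=load(n); hsv=cv2.cvtColor(im,cv2.COLOR_BGR2HSV)
    m=cv2.inRange(hsv,(18,140,90),(32,255,255))
    cs,_=cv2.findContours(m,0,1)
    for q in cs:
        if cv2.contourArea(q)>150: e=cv2.fitEllipse(q); print(n,e,cv2.boundingRect(q),onz(c,[e[0]],.013 if n=='top0' else .009))
```

```text
top0 ((194.82943725585938, 250.97686767578125), (19.72321319580078, 20.443307876586914), 87.29627990722656) (185, 241, 21, 21) [[0.57405348 0.19749554 0.013     ]]
top0 ((236.23098754882812, 163.12286376953125), (13.382920265197754, 16.56403350830078), 141.71559143066406) (229, 155, 16, 17) [[0.77064418 0.11130959 0.013     ]]
side0 ((281.0304260253906, 344.9360656738281), (20.223243713378906, 22.61704444885254), 68.87962341308594) (270, 335, 24, 22) [[0.57269614 0.19889351 0.009     ]]
side0 ((210.6694793701172, 287.87677001953125), (14.634770393371582, 19.185585021972656), 170.92477416992188) (203, 279, 16, 19) [[0.77217871 0.10653171 0.009     ]]
```

View pics/zt1.png

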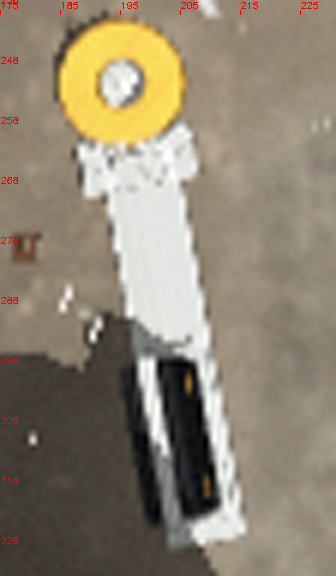

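View pics/zs1.png

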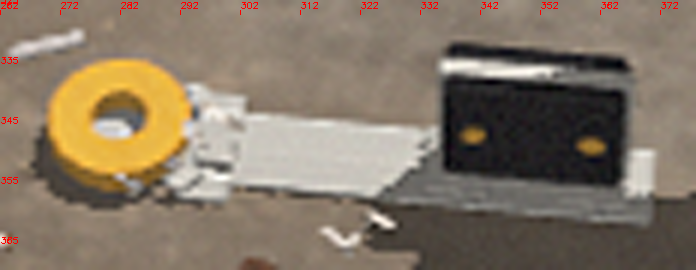

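View pics/zt2.png

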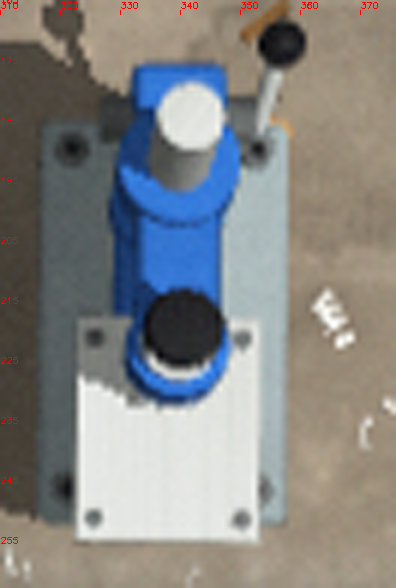

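View pics/zs2.png

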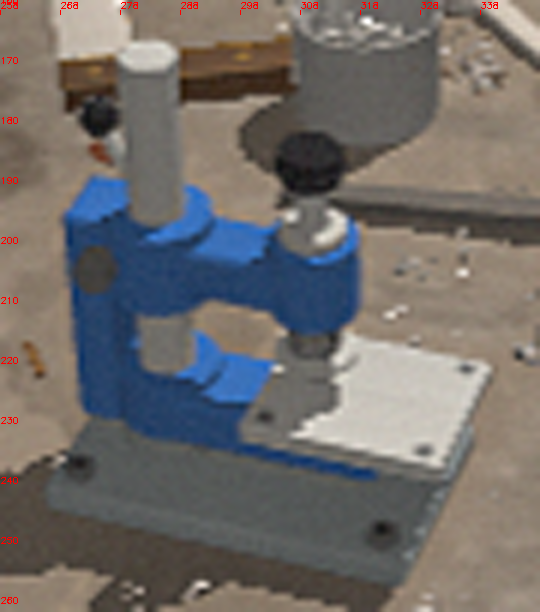

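```bash
cat > m1.py <<'E'
from look import *
T=load('top0');S=load('side0')
def zt1(x,y):return (175+(x+.5)/6-.5,238+(y+.5)/6-.5)
def zs1(x,y):return (262+(x+.5)/6-.5,325+(y+.5)/6-.5)
def zt2(x,y):return (310+(x+.5)/6-.5,165+(y+.5)/6-.5)
def zs2(x,y):return (258+(x+.5)/6-.5,160+(y+.5)/6-.5)
np.set_printoptions(precision=4,suppress=True)
print('handle tang front/rear',tri(T,zt1(143,360),S,zs1(443,68)),tri(T,zt1(172,522),S,zs1(628,74)))
print('tail corners',onz(T,[zt1(172,548),zt1(244,530)],.003))
print('blade edges z3 top', onz(T,[zt1(110,200),zt1(130,320),zt1(182,185),zt1(208,330)],.003))
print('ring top',onz(T,[(194.83,250.98)],.013), 'bore',onz(T,[zt1(121,83)],.013))
print('base corners z~10?',onz(T,[zt2(42,123),zt2(288,128),zt2(36,520),zt2(286,522)],.012))
for n,a,b in(('front L',(77,541),(443,470)),('front R',(260,541),(490,364)),('back L',(77,318),(241,436))):
    print('anvil',n,tri(T,zt2(*a),S,zs2(*b)))
for n,a,b in(('front L',(93,518),(425,450)),('front R',(242,519),(466,369)),('back L',(95,338),(266,417))):
    print('screw',n,tri(T,zt2(*a),S,zs2(*b)))
for h in(.046,.053,.06): print(h,onz(T,[zt2(77,318),zt2(258,318),zt2(77,541),zt2(260,541)],h))
print('column top',tri(T,zt2(192,115),S,zs2(150,55)))
print('knob',tri(T,zt2(184,328),S,zs2(311,160)))
E
python3 m1.py
```

```text
handle tang front/rear (array([0.4721, 0.1783, 0.0513]), np.float64(0.0018692889914740688)) (array([0.4171, 0.1661, 0.0554]), np.float64(0.0009309602559361652))
tail corners [[0.4055 0.1768 0.003 ]
 [0.412  0.151  0.003 ]]
blade edges z3 top [[0.5311 0.2027 0.003 ]
 [0.4874 0.1942 0.003 ]
 [0.5366 0.1766 0.003 ]
 [0.4839 0.1658 0.003 ]]
ring top [[0.574  0.1975 0.013 ]] bore [[0.5731 0.1976 0.013 ]]
base corners z~10? [[ 0.7222 -0.0677  0.012 ]
 [ 0.7209 -0.1589  0.012 ]
 [ 0.5746 -0.066   0.012 ]
 [ 0.5742 -0.1574  0.012 ]]
anvil front L (array([ 0.5626, -0.0804,  0.0527]), np.float64(0.0020899735312748797))
anvil front R (array([ 0.5633, -0.1446,  0.0543]), np.float64(0.0008125456601025025))
anvil back L (array([ 0.6428, -0.0803,  0.0487]), np.float64(0.001475448953738628))
screw front L (array([ 0.5709, -0.0858,  0.0558]), np.float64(0.0011510461777394303))
screw front R (array([ 0.571 , -0.1382,  0.0547]), np.float64(0.00075907886689439))
screw back L (array([ 0.6347, -0.0865,  0.0552]), np.float64(0.001425370878387977))
0.046 [[ 0.644  -0.0801  0.046 ]
 [ 0.6443 -0.1448  0.046 ]
 [ 0.5641 -0.0803  0.046 ]
 [ 0.5644 -0.1452  0.046 ]]
0.053 [[ 0.6429 -0.08    0.053 ]
 [ 0.6432 -0.1442  0.053 ]
 [ 0.5636 -0.0801  0.053 ]
 [ 0.5638 -0.1446  0.053 ]]
0.06 [[ 0.6418 -0.0798  0.06  ]
 [ 0.6421 -0.1437  0.06  ]
 [ 0.563  -0.08    0.06  ]
 [ 0.5632 -0.144   0.06  ]]
column top (array([ 0.6846, -0.1133,  0.191 ]), np.float64(0.002168112221140479))
knob (array([ 0.6229, -0.1123,  0.1587]), np.float64(0.001160652610401213))
```

```bash
cat > go.py <<'E'
import numpy as np,sys
from scipy.spatial.transform import Rotation as R
from station import get_obs
def go(pos,yaw,roll=np.pi,pitch=0):
    o=get_obs(); A=R.from_euler('xyz',o['eef_rot']); B=R.from_euler('xyz',[roll,pitch,yaw])
    rv=(A.inv()*B).as_rotvec()/(np.pi/2); sh=A.inv().apply(np.array(pos)-o['ee_pos'])/.5
    np.set_printoptions(precision=4,suppress=True); print('from',o['ee_pos'],o['eef_rot'],'t',o['time_s'],'row',rv,sh)
if __name__=='__main__':
    a=list(map(float,sys.argv[1:])); go(a[:3],a[3])
E
python3 go.py .4455 .1716 .12 .20
```

```text
from [ 0.2008 -0.5118  0.2049] [-3.1405 -0.      0.3738] t 0.1 row [-0.0007  0.      0.1106] [ 0.9548 -1.0935  0.1711]
```

Call:
{"name": "servo_tool", "arguments": {
  "moves": [
    [[0, 0, 0.05, 0.63, -0.72, 0.02, 0], [0, 0, 0.08, 0.63, -0.72, 0.02, 0], [0, 0, 0.11, 0.63, -0.72, 0.02, 0], [0, 0, 0.11, 0.63, -0.72, 0.02, 0], [0, 0, 0.11, 0.63, -0.72, 0.02, 0], [0, 0, 0.11, 0.63, -0.72, 0.02, 0], [0, 0, 0.11, 0.63, -0.72, 0.02, 0], [0, 0, 0.11, 0.63, -0.72, 0.02, 0], [0, 0, 0.11, 0.63, -0.72, 0.02, 0], [0, 0, 0.11, 0.63, -0.72, 0.02, 0], [0, 0, 0.11, 0.63, -0.72, 0.02, 0], [0, 0, 0.11, 0.63, -0.72, 0.02, 0]]
  ],
  "squeeze": 60
}}

```text
time_s: 1.1
ee_pos: [0.3629, -0.0583, 0.1953]
eef_rot: [-3.14, -0.0, 0.203]
force: [-0.7, -0.6, 0.0]
grip_width: 0.0938
```

```bash
python3 go.py .4455 .1716 .10 .20
```

```text
from [ 0.3629 -0.0583  0.1953] [-3.1402 -0.0002  0.2029] t 1.1 row [-0.0009 -0.0001  0.0018] [ 0.2544 -0.4169  0.1913]
```

Call:
{"name": "servo_tool", "arguments": {
  "moves": [
    [[-0.001, 0, 0.002, 0.2544, -0.4169, 0.19, 0], [-0.001, 0, 0.002, 0.2544, -0.4169, 0.19, 0], [-0.001, 0, 0.002, 0.2544, -0.4169, 0.19, 0], [-0.001, 0, 0.002, 0.2544, -0.4169, 0.19, 0], [-0.001, 0, 0.002, 0.2544, -0.4169, 0.19, 0], [-0.001, 0, 0.002, 0.2544, -0.4169, 0.19, 0], [-0.001, 0, 0.002, 0.2544, -0.4169, 0.19, 0], [-0.001, 0, 0.002, 0.2544, -0.4169, 0.19, 0], [-0.001, 0, 0.002, 0.2544, -0.4169, 0.19, 0]]
  ]
}}

```text
time_s: 1.85
ee_pos: [0.445, 0.1718, 0.1]
eef_rot: [3.141, 0.001, 0.201]
force: [0.3, -0.6, 0.1]
grip_width: 0.0942
```

```bash
python3 go.py .4455 .1716 .016 .20
python3 - <<'E'
from look import *
c=grab('side','s1'); cv2.imwrite('pics/s1c.png',cv2.resize(c['color'][250:400,230:430,::-1],None,fx=4,fy=4))
E
```

```text
from [0.445  0.1718 0.1   ] [3.1411 0.0014 0.2012] t 1.85 row [0.0003 0.0009 0.0007] [0.0011 0.0005 0.168 ]
```

View pics/s1c.png

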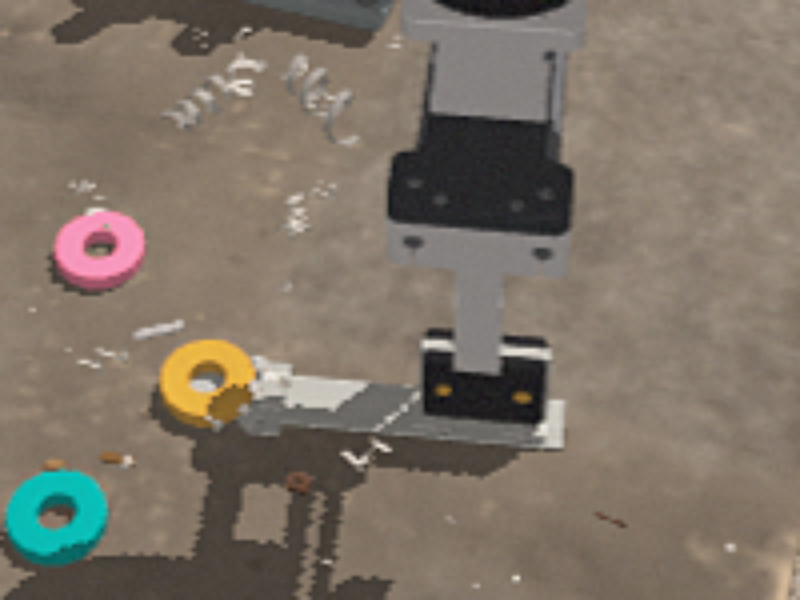

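The gripper is above the handle, with its near finger in line with the handle's middle at about crop (480,360). The ring has not moved. I'll go straight down and close.

Call:
{"name": "servo_tool", "arguments": {
  "moves": [
    [[0, 0.001, 0, 0.001, 0, 0.08, 0], [0, 0.001, 0, 0.001, 0, 0.14, 0], [0, 0.001, 0, 0.001, 0, 0.16, 0], [0, 0.001, 0, 0.001, 0, 0.168, 0], [0, 0.001, 0, 0.001, 0, 0.168, 0], [0, 0.001, 0, 0.001, 0, 0.168, 0.5], [0, 0.001, 0, 0.001, 0, 0.168, 0.7], [0, 0.001, 0, 0.001, 0, 0.168, 0.8], [0, 0.001, 0, 0.001, 0, 0.168, 0.9], [0, 0.001, 0, 0.001, 0, 0.168, 1], [0, 0.001, 0, 0.001, 0, 0.168, 1], [0, 0.001, 0, 0.001, 0, 0.168, 1]]
  ],
  "squeeze": 60
}}

```text
time_s: 2.9
ee_pos: [0.4457, 0.1713, 0.0167]
eef_rot: [3.141, -0.001, 0.2]
force: [0.6, 0.2, 0.2]
grip_width: 0.0508
```

Run:
```python
from look import *
print(get_obs())
c=grab('side','s2'); cv2.imwrite('pics/s2c.png',cv2.resize(c['color'][250:400,230:430,::-1],None,fx=4,fy=4))
```

```text
{'time_s': 2.9, 'qpos': array([ 2.90480929e-01,  3.99671970e-01,  1.88733968e+00, -6.00577387e-04,
        8.53326989e-01,  1.66153204e+00]), 'joint_vel': array([-0.00070285,  0.00121688,  0.00290159,  0.00060761, -0.00052331,
       -0.00174284]), 'tau': array([-4.72787491e-03, -4.96620584e+01, -2.60294902e+01,  5.89806630e-03,
       -7.47758034e-02, -2.26115535e-04]), 'ee_pos': array([0.44570448, 0.17130992, 0.01668354]), 'eef_rot': array([ 3.14125512e+00, -1.28981030e-03,  2.00140017e-01]), 'force': array([0.64922402, 0.24046807, 0.18475318]), 'moment': array([0.06142489, 0.01538135, 0.01908994]), 'grip_width': 0.05077366091721322}
```

View pics/s2c.png

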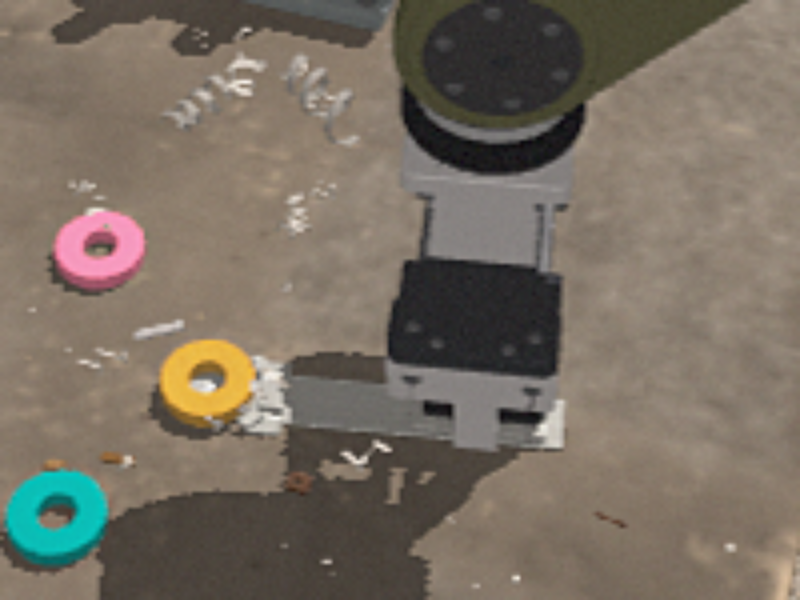

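The fingers are at the handle and still closing (51 mm). I'll hold the pose until they grip.

Call:
{"name": "servo_tool", "arguments": {
  "moves": [
    [[0, 0, 0, 0, 0, 0, 1], [0, 0, 0, 0, 0, 0, 1], [0, 0, 0, 0, 0, 0, 1], [0, 0, 0, 0, 0, 0, 1], [0, 0, 0, 0, 0, 0, 1], [0, 0, 0, 0, 0, 0, 1], [0, 0, 0, 0, 0, 0, 1], [0, 0, 0, 0, 0, 0, 1]]
  ]
}}

```text
time_s: 3.62
ee_pos: [0.4457, 0.1713, 0.0166]
eef_rot: [3.141, -0.001, 0.2]
force: [-0.2, -0.1, 0.1]
grip_width: 0.0182
```

```bash
python3 go.py .4455 .1716 .016 .20
```

```text
from [0.4457 0.1713 0.0166] [ 3.1412 -0.0011  0.2001] t 3.6167 row [ 0.0002 -0.0007  0.    ] [-0.0002 -0.0006  0.0012]
```

Call:
{"name": "servo_tool", "arguments": {
  "moves": [
    [[0, 0, 0, 0, 0, -0.002, 1], [0, 0, 0, 0, 0, -0.008, 1], [0, 0, 0, 0, 0, -0.018, 1], [0, 0, 0, 0, 0, -0.032, 1], [0, 0, 0, 0, 0, -0.048, 1], [0, 0, 0, 0, 0, -0.064, 1], [0, 0, 0, 0, 0, -0.08, 1], [0, 0, 0, 0, 0, -0.096, 1], [0, 0, 0, 0, 0, -0.112, 1], [0, 0, 0, 0, 0, -0.124, 1], [0, 0, 0, 0, 0, -0.13, 1], [0, 0, 0, 0, 0, -0.13, 1]]
  ]
}}

```text
time_s: 4.62
ee_pos: [0.4459, 0.1714, 0.0823]
eef_rot: [3.141, -0.002, 0.2]
force: [-0.7, 0.2, -2.2]
grip_width: 0.0186
```

Run:
```python
from look import *
o=get_obs();print(o['force'],o['moment'],o['ee_pos'],o['eef_rot'])
c=grab('side','s3'); d=grab('top','t3'); cv2.imwrite('pics/s3c.png',np.hstack([cv2.resize(c['color'][230:380,240:380,::-1],(400,428)),cv2.resize(d['color'][230:340,150:260,::-1],(400,428))]))
```

```text
[-0.66537337  0.1988553  -2.17553094] [ 0.03959661  0.12164264 -0.02557467] [0.44586514 0.17137714 0.08229503] [ 3.14133970e+00 -2.22503162e-03  2.00083298e-01]
```

View pics/s3c.png

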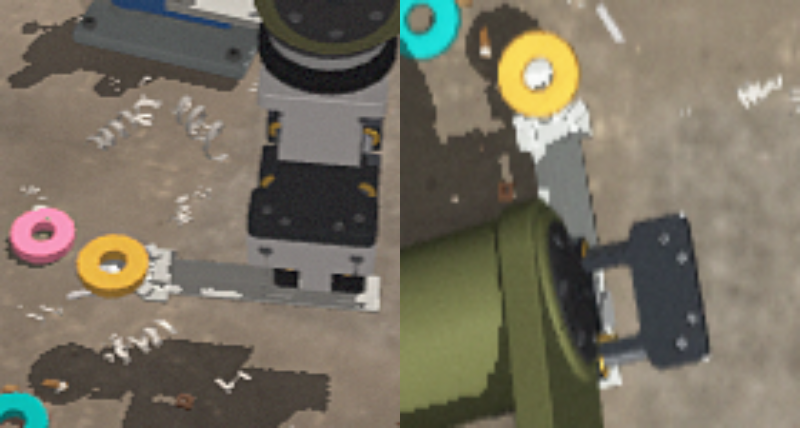

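```bash
cat > ringm.py <<'E'
from look import *
def ringtop(c,roi=None):
    hsv=cv2.cvtColor(c['color'],cv2.COLOR_RGB2HSV); m=cv2.inRange(hsv,(18,140,90),(32,255,255))
    if roi: k=np.zeros_like(m); k[roi[1]:roi[3],roi[0]:roi[2]]=1; m*=k
    cs,h=cv2.findContours(m,cv2.RETR_CCOMP,1)
    r=[]
    for q in cs:
        if cv2.contourArea(q)>150: r.append((cv2.fitEllipse(q),cv2.boundingRect(q),cv2.contourArea(q)))
    return r
if __name__=='__main__':
    for n in sys.argv[1:]:
        c=load(n); print(n,[ (np.round(e[0],2),np.round(e[1],1),b) for e,b,a in ringtop(c)])
E
python3 ringm.py s3 t3
python3 - <<'E'
from look import *
from ringm import ringtop
S=load('s3');T=load('t3')
a=[e for e in ringtop(S) if e[1][1]>290 or True]
for s in ringtop(S):
  for t in ringtop(T):
    p,g=tri(S,s[0][0],T,t[0][0])
    if g<.006: print(p,g)
E
```

```text
s3 [(array([278.97, 322.58]), array([20.8, 24.1]), (267, 312, 25, 22)), (array([210.61, 287.92]), array([14.7, 19.1]), (203, 279, 16, 19))]
t3 [(array([187.46, 248.5 ]), array([21.1, 21.8]), (177, 238, 23, 22)), (array([236.22, 163.12]), array([13.3, 16.7]), (229, 155, 16, 17))]
[0.57311776 0.19871459 0.07410173] 0.0012318003016955196
[0.76975996 0.11093706 0.01415712] 0.001192773536679162
```

```bash
python3 - <<'E'
from look import *
S=load('side0');T=load('top0')
print(tri(S,(281.03,344.94),T,(194.83,250.98)))
E
python3 go.py .4315 -.1125 .0843 0; python3 go.py .4315 -.0 .0843 0.1
```

```text
(array([0.57376223, 0.19838758, 0.00807747]), np.float64(0.0014915580183576787))
from [0.4454 0.1712 0.0814] [ 3.1412 -0.0008  0.2001] t 4.7167 row [ 0.0002 -0.0005  0.1274] [-0.1401  0.5506 -0.0057]
from [0.4454 0.1712 0.0814] [ 3.1412 -0.0008  0.2001] t 4.7167 row [ 0.0002 -0.0005  0.0637] [-0.0954  0.3301 -0.0057]
```

```bash
python3 go.py .425 .03 .0843 0.1
```

```text
from [0.4454 0.1712 0.0814] [ 3.1412 -0.0008  0.2001] t 4.7167 row [ 0.0002 -0.0005  0.0637] [-0.0962  0.2687 -0.0057]
```

Call:
{"name": "servo_tool", "arguments": {
  "moves": [
    [[0, 0, 0.001, -0.002, 0.005, 0, 1], [0, 0, 0.005, -0.008, 0.021, 0, 1], [0, 0, 0.011, -0.017, 0.048, -0.001, 1], [0, 0, 0.019, -0.029, 0.081, -0.002, 1], [0, 0, 0.027, -0.041, 0.116, -0.003, 1], [0, 0, 0.036, -0.055, 0.153, -0.004, 1], [0, 0, 0.045, -0.067, 0.188, -0.005, 1], [0, 0, 0.052, -0.079, 0.22, -0.006, 1], [0, 0, 0.059, -0.089, 0.247, -0.006, 1], [0, 0, 0.062, -0.094, 0.263, -0.006, 1], [0, 0, 0.064, -0.096, 0.269, -0.006, 1], [0, 0, 0.064, -0.096, 0.269, -0.006, 1]]
  ]
}}

```text
time_s: 5.72
ee_pos: [0.4251, 0.0294, 0.0843]
eef_rot: [3.141, -0.001, 0.098]
force: [0.3, 1.1, -3.1]
grip_width: 0.0184
```

```bash
python3 go.py .415 -.1125 .0843 0.0
```

```text
from [0.4251 0.0294 0.0843] [ 3.1413 -0.0007  0.0985] t 5.7167 row [ 0.0002 -0.0005  0.0627] [-0.0479  0.2805  0.0001]
```

Call:
{"name": "servo_tool", "arguments": {
  "moves": [
    [[0, 0, 0.001, -0.001, 0.006, 0, 1], [0, 0, 0.005, -0.004, 0.022, 0, 1], [0, 0, 0.011, -0.009, 0.05, 0, 1], [0, 0, 0.019, -0.014, 0.084, 0, 1], [0, 0, 0.027, -0.021, 0.121, 0, 1], [0, 0, 0.036, -0.027, 0.16, 0, 1], [0, 0, 0.044, -0.034, 0.196, 0, 1], [0, 0, 0.051, -0.039, 0.23, 0, 1], [0, 0, 0.058, -0.044, 0.258, 0, 1], [0, 0, 0.061, -0.047, 0.275, 0, 1], [0, 0, 0.063, -0.048, 0.2805, 0, 1], [0, 0, 0.063, -0.048, 0.2805, 0, 1]]
  ]
}}

```text
time_s: 6.72
ee_pos: [0.4149, -0.1127, 0.0843]
eef_rot: [3.141, -0.001, -0.001]
force: [0.1, 0.3, -3.5]
grip_width: 0.0184
```

```bash
python3 - <<'E'
from look import *
o=get_obs();print(o['force'],o['moment'],o['ee_pos'],o['eef_rot'])
c=grab('side','s4'); d=grab('top','t4'); cv2.imwrite('pics/s4c.png',np.hstack([cv2.resize(c['color'][150:270,250:370,::-1],(400,400)),cv2.resize(d['color'][170:310,270:410,::-1],(400,400))]))
E
python3 ringm.py s4 t4
```

```text
[ 0.09220257  0.30971457 -3.54210868] [0.05690926 0.1616734  0.00867342] [ 0.41490446 -0.11274072  0.08431183] [ 3.14147696e+00 -6.73060968e-04 -1.20777451e-03]
s4 [(array([210.63, 287.91]), array([14.6, 19.3]), (203, 279, 16, 19)), (array([342.84, 223.02]), array([14.4, 19. ]), (334, 216, 20, 15))]
t4 [(array([337.27, 262.41]), array([20.3, 21.3]), (327, 252, 22, 22)), (array([236.21, 163.15]), array([13.4, 16.7]), (229, 155, 16, 17))]
```

View pics/s4c.png

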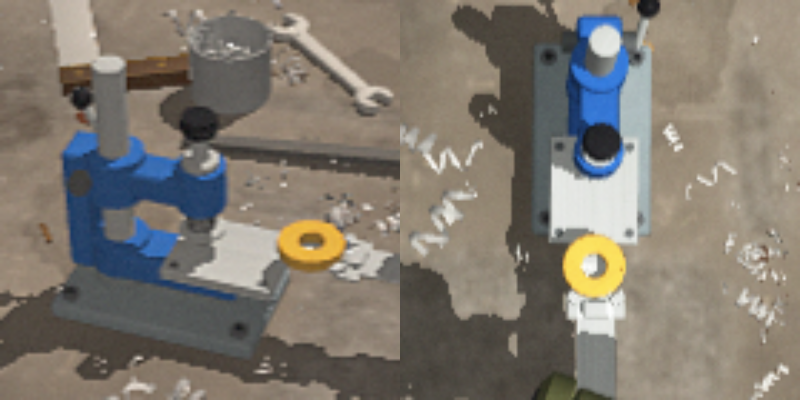

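```bash
python3 - <<'E'
from look import *
T=load('t4');S=load('s4')
print(onz(T,[(337.27,262.41)],.0797), tri(T,(337.27,262.41),S,(342.84,223.02)), onz(T,[(310+168/6-.42,165+541/6-.42)],.054))
E
python3 go.py .442 -.1122 .0843 0.0
```

```text
[[ 0.54567239 -0.11019142  0.0797    ]] (array([ 0.54513501, -0.11051879,  0.07658753]), np.float64(0.0015317711120995854)) [[ 0.56359742 -0.11211904  0.054     ]]
from [ 0.415  -0.112   0.0843] [ 3.1416 -0.0006  0.0001] t 6.8167 row [ 0.     -0.0004  0.    ] [0.0541 0.0004 0.0001]
```

Call:
{"name": "servo_tool", "arguments": {
  "moves": [
    [[0, 0, 0, 0.002, 0.001, 0, 1], [0, 0, 0, 0.008, 0.002, 0, 1], [0, 0, 0, 0.018, 0.003, 0, 1], [0, 0, 0, 0.03, 0.003, 0, 1], [0, 0, 0, 0.042, 0.003, 0, 1], [0, 0, 0, 0.05, 0.003, 0, 1], [0, 0, 0, 0.054, 0.003, 0.001, 1], [0, 0, 0, 0.054, 0.003, 0.004, 1], [0, 0, 0, 0.054, 0.003, 0.008, 1], [0, 0, 0, 0.054, 0.003, 0.01, 1], [0, 0, 0, 0.054, 0.003, 0.01, 1]]
  ]
}}

```text
time_s: 7.73
ee_pos: [0.4416, -0.1135, 0.079]
eef_rot: [-3.141, -0.0, -0.0]
force: [-0.1, 0.5, -2.2]
grip_width: 0.0184
```

```bash
python3 - <<'E'
from look import *
o=get_obs();print(o['force'],o['moment'],o['ee_pos'],o['eef_rot'])
c=grab('side','s5'); d=grab('top','t5'); cv2.imwrite('pics/s5c.png',np.hstack([cv2.resize(c['color'][170:270,270:370,::-1],(400,400)),cv2.resize(d['color'][190:310,280:400,::-1],(400,400))]))
E
python3 ringm.py s5 t5
```

```text
[-0.05797339  0.50795012 -2.15927037] [ 0.05142392  0.17341498 -0.00089832] [ 0.44162017 -0.11349676  0.07900289] [-3.14146075e+00 -1.68081457e-05 -4.78433100e-05]
s5 [(array([210.6 , 287.89]), array([14.7, 19.1]), (203, 279, 16, 19)), (array([331.55, 222.68]), array([14.4, 18.5]), (323, 216, 19, 15))]
t5 [(array([337.69, 249.69]), array([20.3, 20.6]), (327, 239, 22, 22)), (array([236.18, 163.11]), array([13.3, 16.5]), (229, 155, 16, 17))]
```

View pics/s5c.png

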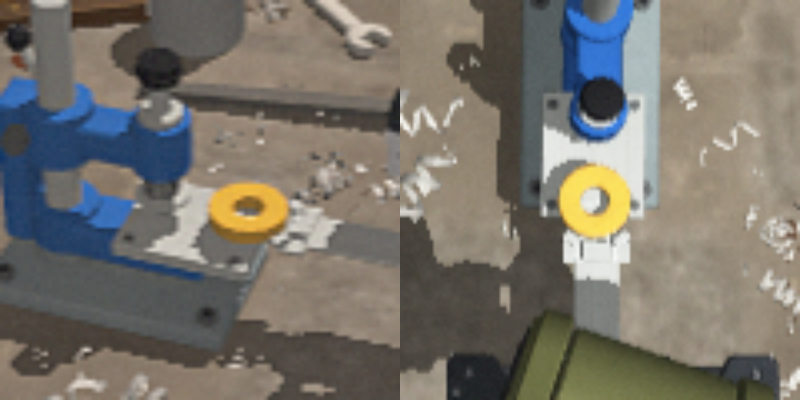

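The ring is over the front of the anvil, clear of the cone and roughly centred. I'll lower in small steps and watch the force.

Call:
{"name": "servo_tool", "arguments": {
  "moves": [
    [[0, 0, 0, 0, 0, 0.002, 1], [0, 0, 0, 0, 0, 0.004, 1], [0, 0, 0, 0, 0, 0.006, 1], [0, 0, 0, 0, 0, 0.008, 1], [0, 0, 0, 0, 0, 0.008, 1]]
  ]
}}

```text
time_s: 8.25
ee_pos: [0.4417, -0.1135, 0.0751]
eef_rot: [-3.142, -0.0, -0.0]
force: [0.4, 0.1, -2.0]
grip_width: 0.0186
```

Call:
{"name": "servo_tool", "arguments": {
  "moves": [
    [[0, 0, 0, 0, 0, 0.001, 1], [0, 0, 0, 0, 0, 0.002, 1], [0, 0, 0, 0, 0, 0.002, 1]]
  ]
}}

```text
time_s: 8.5
ee_pos: [0.4417, -0.1135, 0.074]
eef_rot: [-3.141, -0.0, -0.0]
force: [-1.1, 0.1, -2.3]
grip_width: 0.0189
```

Call:
{"name": "servo_tool", "arguments": {
  "moves": [
    [[0, 0, 0, 0, 0, 0.001, 1], [0, 0, 0, 0, 0, 0.002, 1], [0, 0, 0, 0, 0, 0.002, 1]]
  ]
}}

```text
time_s: 8.75
ee_pos: [0.4417, -0.1135, 0.0729]
eef_rot: [-3.141, 0.0, -0.0]
force: [-0.2, -0.2, -3.1]
grip_width: 0.0186
```

Call:
{"name": "servo_tool", "arguments": {
  "moves": [
    [[0, 0, 0, 0, 0, 0.001, 1], [0, 0, 0, 0, 0, 0.002, 1], [0, 0, 0, 0, 0, 0.002, 1]]
  ]
}}

```text
time_s: 9.0
ee_pos: [0.4418, -0.1135, 0.0721]
eef_rot: [-3.142, -0.001, -0.0]
force: [-0.5, 0.2, 0.5]
grip_width: 0.0184
```

Call:
{"name": "servo_tool", "arguments": {
  "moves": [
    [[0, 0, 0, 0, 0, 0.001, 1], [0, 0, 0, 0, 0, 0.002, 1], [0, 0, 0, 0, 0, 0.002, 1]]
  ]
}}

```text
time_s: 9.25
ee_pos: [0.4422, -0.1136, 0.0715]
eef_rot: [3.141, -0.002, -0.0]
force: [-1.9, 1.1, 5.4]
grip_width: 0.0186
```

```bash
python3 -c "
from station import get_obs
o=get_obs();print(o['force'],o['moment'],o['ee_pos'],o['eef_rot'])"
```

```text
[-1.93042412  1.13648809  5.4074763 ] [ 0.22973998 -0.32373706  0.12168718] [ 0.44224239 -0.11362322  0.07147924] [ 3.14132382e+00 -1.76131351e-03 -1.85301959e-05]
```

Contact came at TCP z ≈ 0.072, so the anvil is at about 55.5 mm. The blade is pressing with about 8 N. I'll ease that off and check the lateral alignment.

Call:
{"name": "servo_tool", "arguments": {
  "moves": [
    [[0, 0, 0, 0, 0, -0.0004, 1], [0, 0, 0, 0, 0, -0.0004, 1]]
  ]
}}

```text
time_s: 9.42
ee_pos: [0.4424, -0.1136, 0.0717]
eef_rot: [3.141, -0.002, 0.0]
force: [0.3, 0.4, 1.2]
grip_width: 0.0186
```

```bash
python3 - <<'E'
from look import *
o=get_obs();print(o['force'],o['moment'],o['ee_pos'],o['eef_rot'])
T=load('t5');print(onz(T,[(337.69,249.69)],.0754),'anvil mid',onz(T,[(337.58,254.7),(337.58,218)],.0555))
d=grab('top','t6'); 
im=d['color'][195:305,290:390,::-1]; cv2.imwrite('pics/t6c.png',cv2.resize(im,None,fx=6,fy=5.4,interpolation=cv2.INTER_CUBIC))
E
python3 ringm.py t6
```

```text
[0.27010279 0.37858013 1.20764262] [ 0.09692392 -0.36427769  0.07723799] [ 0.44237123 -0.11359756  0.07174717] [ 3.14130926e+00 -2.13267705e-03  1.65948065e-06]
[[ 0.5723432  -0.11130127  0.0754    ]] anvil mid [[ 0.56357281 -0.11204498  0.0555    ]
 [ 0.64174824 -0.1121376   0.0555    ]]
t6 [(array([337.76, 249.72]), array([20.2, 20.6]), (328, 239, 21, 22)), (array([236.23, 163.17]), array([13.4, 16.6]), (229, 155, 16, 17))]
```

View pics/t6c.png

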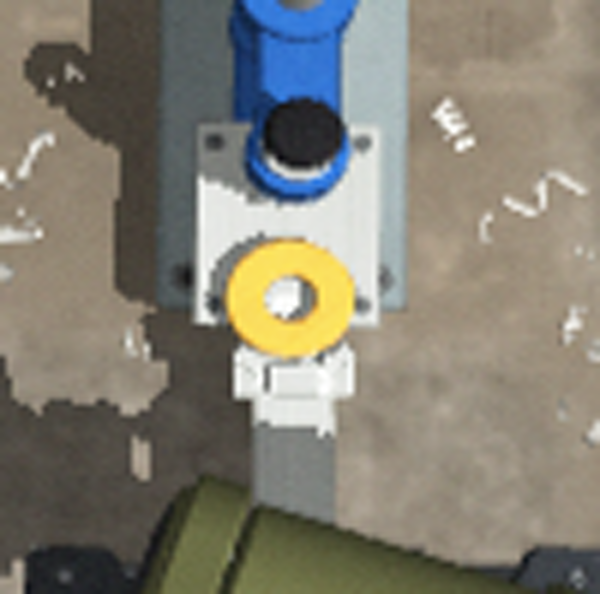

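Lateral offset is 0.8 mm (ring toward +y) and the blade is parallel to the press. I'll slide in, correcting by −0.7 mm in y.

Call:
{"name": "servo_tool", "arguments": {
  "moves": [
    [[0, -0.001, 0, 0.002, 0.0005, 0, 1], [0, -0.001, 0, 0.006, 0.001, 0, 1], [0, -0.001, 0, 0.011, 0.0014, 0, 1], [0, -0.001, 0, 0.016, 0.0014, 0, 1], [0, -0.001, 0, 0.02, 0.0014, 0, 1], [0, -0.001, 0, 0.024, 0.0014, 0, 1]]
  ]
}}

```text
time_s: 9.97
ee_pos: [0.4547, -0.1143, 0.0718]
eef_rot: [3.141, -0.001, 0.0]
force: [-3.1, -0.6, 4.5]
grip_width: 0.0188
```

Call:
{"name": "servo_tool", "arguments": {
  "moves": [
    [[0, 0, 0, 0.003, 0, 0, 1], [0, 0, 0, 0.006, 0, 0, 1], [0, 0, 0, 0.009, 0, 0, 1]]
  ]
}}

```text
time_s: 10.22
ee_pos: [0.4591, -0.1144, 0.0718]
eef_rot: [3.141, -0.0, -0.0]
force: [-7.0, 0.1, 7.9]
grip_width: 0.0185
```

```bash
python3 -c "
from station import get_obs
o=get_obs();print(o['force'],o['moment'],o['ee_pos'],o['eef_rot'])"
```

```text
[-6.97879354  0.06017967  7.86342039] [ 0.03327028  0.61622798 -0.01296077] [ 0.45912866 -0.11435226  0.07180732] [ 3.14127054e+00 -7.24007480e-05 -1.09476946e-05]
```

Fx is −7 N as the ring meets the cone, and the blade is pressing harder than it needs to. I'll ease z up slightly and go on.

Call:
{"name": "servo_tool", "arguments": {
  "moves": [
    [[0, 0, 0, 0.002, 0, -0.0004, 1], [0, 0, 0, 0.005, 0, -0.0008, 1], [0, 0, 0, 0.008, 0, -0.0008, 1]]
  ]
}}

```text
time_s: 10.47
ee_pos: [0.4627, -0.1143, 0.0721]
eef_rot: [3.142, 0.001, 0.0]
force: [-7.0, 0.6, 5.9]
grip_width: 0.0186
```

```bash
python3 -c "
from station import get_obs
o=get_obs();print(o['force'],o['moment'],o['ee_pos'],o['eef_rot'])"
```

```text
[-6.96248388  0.55380233  5.93210424] [0.05594    0.8459639  0.01860827] [ 0.4626763  -0.11426227  0.07208941] [3.14153544e+00 1.38414713e-03 8.73192426e-05]
```

Call:
{"name": "servo_tool", "arguments": {
  "moves": [
    [[0, 0.001, 0, 0.003, 0, 0, 1], [0, 0.001, 0, 0.007, 0, -0.0003, 1], [0, 0.001, 0, 0.011, 0, -0.0003, 1], [0, 0.001, 0, 0.015, 0, -0.0003, 1]]
  ]
}}

```text
time_s: 10.8
ee_pos: [0.4696, -0.1142, 0.0721]
eef_rot: [-3.141, 0.002, 0.0]
force: [-8.5, 0.9, 8.3]
grip_width: 0.019
```

Run:
```python
from look import *
o=get_obs();print(o['force'],o['moment'],o['ee_pos'],o['eef_rot'])
c=grab('side','s7'); d=grab('top','t7'); cv2.imwrite('pics/s7c.png',np.hstack([cv2.resize(c['color'][170:270,270:370,::-1],(400,400)),cv2.resize(d['color'][190:310,280:400,::-1],(400,400))]))
```

```text
[-8.4831545   0.89434928  8.31732764] [0.040091   1.00344853 0.01902897] [ 0.46957934 -0.11421734  0.07211096] [-3.14140600e+00  1.71591394e-03  1.05517489e-04]
```

View pics/s7c.png

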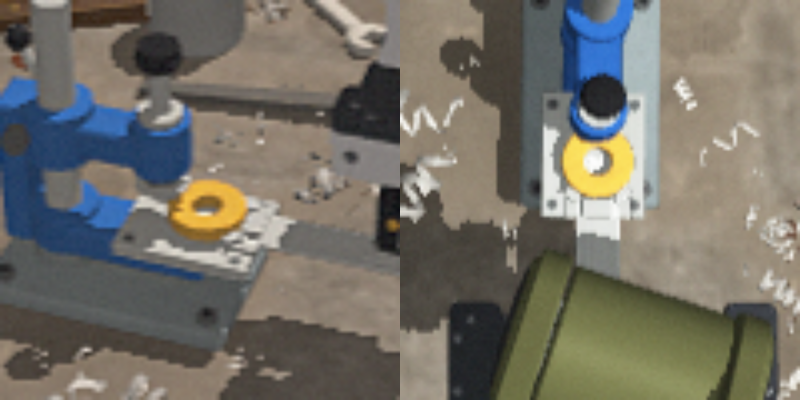

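The ring is flat and its leading edge is under the cone. Fx is −8.5 N. I'll lighten the blade's press and continue.

Call:
{"name": "servo_tool", "arguments": {
  "moves": [
    [[0, 0.002, 0, 0.002, 0, -0.0004, 1], [0, 0.002, 0, 0.006, 0, -0.0008, 1], [0, 0.002, 0, 0.01, 0, -0.0008, 1]]
  ]
}}

```text
time_s: 11.15
ee_pos: [0.4746, -0.1141, 0.0722]
eef_rot: [-3.141, -0.001, 0.0]
force: [-2.2, -1.0, 0.8]
grip_width: 0.0187
```

Call:
{"name": "servo_tool", "arguments": {
  "moves": [
    [[0, 0.001, 0, 0.004, 0, 0, 1], [0, 0.001, 0, 0.008, 0, 0, 1], [0, 0.001, 0, 0.011, 0, 0, 1]]
  ]
}}

```text
time_s: 11.4
ee_pos: [0.4802, -0.1141, 0.072]
eef_rot: [-3.141, -0.002, 0.0]
force: [-3.3, 0.7, 1.3]
grip_width: 0.0186
```

```bash
python3 -c "
from station import get_obs
o=get_obs();print(o['force'],o['moment'],o['ee_pos'],o['eef_rot'])"
```

```text
[-3.33672998  0.72068373  1.324064  ] [-0.0161652   0.43071007 -0.07040758] [ 0.48021107 -0.11406539  0.07201308] [-3.14109337e+00 -2.05827408e-03  2.37256766e-04]
```

Call:
{"name": "servo_tool", "arguments": {
  "moves": [
    [[0, -0.001, 0, 0.003, 0, 0, 1], [0, -0.001, 0, 0.006, 0, 0, 1], [0, -0.001, 0, 0.009, 0, 0, 1]]
  ]
}}

```text
time_s: 11.65
ee_pos: [0.4849, -0.1141, 0.0721]
eef_rot: [-3.141, -0.001, 0.0]
force: [-3.7, -0.5, 3.4]
grip_width: 0.0184
```

Call:
{"name": "servo_tool", "arguments": {
  "moves": [
    [[0, 0, 0, 0.002, 0, 0, 1], [0, 0, 0, 0.004, 0, 0, 1], [0, 0, 0, 0.005, 0, 0, 1]]
  ]
}}

```text
time_s: 11.9
ee_pos: [0.4876, -0.1141, 0.0721]
eef_rot: [-3.141, -0.001, 0.0]
force: [-3.7, 0.5, 3.4]
grip_width: 0.0187
```

```bash
python3 - <<'E'
from look import *
o=get_obs();print(o['force'],o['moment'],o['ee_pos'],o['eef_rot'])
c=grab('side','s8'); d=grab('top','t8'); cv2.imwrite('pics/s8c.png',np.hstack([cv2.resize(c['color'][170:270,270:370,::-1],(400,400)),cv2.resize(d['color'][190:310,280:400,::-1],(400,400))]))
E
python3 ringm.py t8
```

```text
[-3.74546168  0.50918911  3.39327515] [-0.00850824  0.45515125 -0.00086511] [ 0.48755831 -0.11408435  0.0720953 ] [-3.14114597e+00 -6.50379267e-04  2.31934931e-04]
t8 [(array([236.19, 163.12]), array([13.3, 16.6]), (229, 155, 16, 17))]
```

View pics/s8c.png

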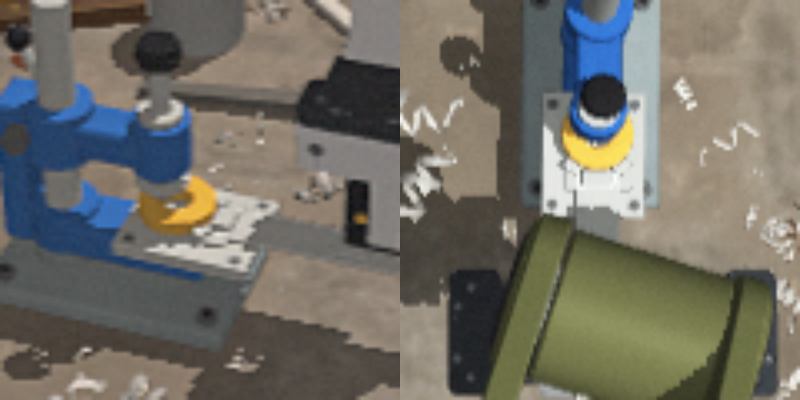

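The knob has risen from crop row 68 to 48, so the cone is riding on the ring. The ring is about 5 mm short of the axis, so I'll creep on.

Call:
{"name": "servo_tool", "arguments": {
  "moves": [
    [[0, 0, 0, 0.002, 0, 0, 1], [0, 0, 0, 0.003, 0, 0, 1]]
  ]
}}

```text
time_s: 12.17
ee_pos: [0.4891, -0.1141, 0.0721]
eef_rot: [-3.141, -0.001, 0.0]
force: [-2.7, 0.2, 2.9]
grip_width: 0.0184
```

Call:
{"name": "servo_tool", "arguments": {
  "moves": [
    [[0, 0, 0, 0.002, 0, 0, 1], [0, 0, 0, 0.003, 0, 0, 1]]
  ]
}}

```text
time_s: 12.33
ee_pos: [0.4907, -0.1141, 0.0721]
eef_rot: [-3.141, -0.001, 0.0]
force: [-3.4, 0.9, 3.2]
grip_width: 0.0185
```

Call:
{"name": "servo_tool", "arguments": {
  "moves": [
    [[0, 0, 0, 0.002, 0, 0, 1], [0, 0, 0, 0.003, 0, 0, 1]]
  ]
}}

```text
time_s: 12.5
ee_pos: [0.4923, -0.1141, 0.0721]
eef_rot: [-3.141, -0.001, 0.0]
force: [-4.0, -0.2, 2.5]
grip_width: 0.0188
```

Run:
```python
from look import *
o=get_obs();print(o['force'],o['moment'],o['ee_pos'],o['eef_rot'])
c=grab('side','s9'); d=grab('top','t9'); cv2.imwrite('pics/s9c.png',np.hstack([cv2.resize(c['color'][170:270,270:370,::-1],(400,400)),cv2.resize(d['color'][190:310,280:400,::-1],(400,400))]))
```

```text
[-3.95765285 -0.21882858  2.48670254] [0.007687   0.43961684 0.03373595] [ 0.49230673 -0.11407314  0.07208527] [-3.14115077e+00 -7.33859852e-04  2.82257768e-04]
```

View pics/s9c.png

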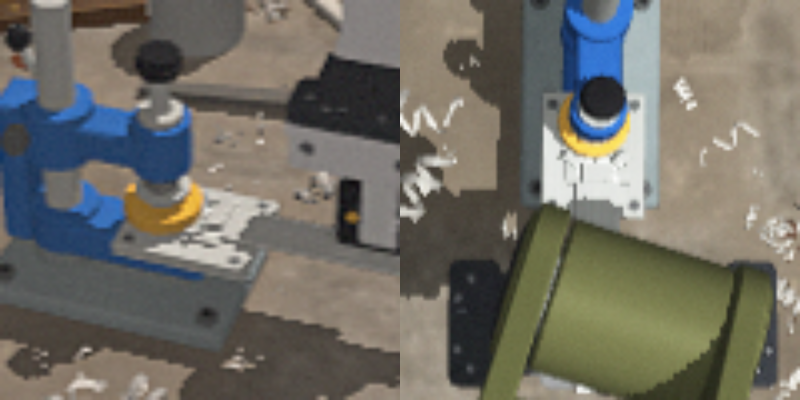

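```bash
cat > knob.py <<'E'
from look import *
def knob(c):
    g=cv2.cvtColor(c['color'],cv2.COLOR_RGB2GRAY)[170:205,295:325].astype(float)
    w=np.clip(90-g,0,50); w[:, :]=w
    m=(g<75).astype(np.uint8); n,l,s,ce=cv2.connectedComponentsWithStats(m); i=1+np.argmax(s[1:,4]); 
    y,x=np.nonzero(l==i); return ce[i]+[295,170],s[i]
if __name__=='__main__':
    for n in sys.argv[1:]: print(n,*knob(load(n)))
E
python3 knob.py side0 s4 s5 s7 s8 s9
python3 - <<'E'
from look import *
S=load('s5'); print(proj(S,[[.623,-.1125,.156],[.623,-.1125,.161],[.623,-.1125,.167]]))
E
```

```text
side0 [305.78318584 182.57964602] [  0   1  26  24 226]
s4 [305.64347826 182.54347826] [  0   1  26  24 230]
s5 [307.37078652 185.42696629] [  3   7  22  18 178]
s7 [305.81497797 180.72246696] [  0   1  26  18 227]
s8 [305.6199095  180.47058824] [  0   1  25  18 221]
s9 [305.69545455 181.42727273] [  0   1  26  20 220]
[[309.15078779 187.16457993]
 [309.09199928 185.26360039]
 [309.02098967 182.96744057]]
```

```bash
cat > knob.py <<'E'
from look import *
def knob(c):
    g=cv2.cvtColor(c['color'],cv2.COLOR_RGB2GRAY)[172:200,300:320]
    m=(g<50).astype(np.uint8); n,l,s,ce=cv2.connectedComponentsWithStats(m); i=1+np.argmax(s[1:,4]); return np.round(ce[i]+[300,172],2),s[i]
if __name__=='__main__':
    for n in sys.argv[1:]: print(n,*knob(load(n)))
    cv2.imwrite('pics/k.png',np.hstack([cv2.resize(load(n)['color'][172:245,285:330,::-1],None,fx=4.3,fy=6,interpolation=cv2.INTER_CUBIC) for n in ('s5','s7','s8',sys.argv[-1])]))
E
python3 knob.py side0 s4 s5 s7 s8 s9
```

```text
side0 [309.12 186.74] [ 4 10 12 10 88]
s4 [309.12 186.65] [ 4 10 11 10 92]
s5 [309.06 186.74] [ 4 10 11 10 88]
s7 [308.98 183.44] [ 4  7 11 10 93]
s8 [308.98 182.65] [ 4  6 11 10 92]
s9 [309.02 185.26] [ 4  8 11 11 92]
```

View pics/k.png

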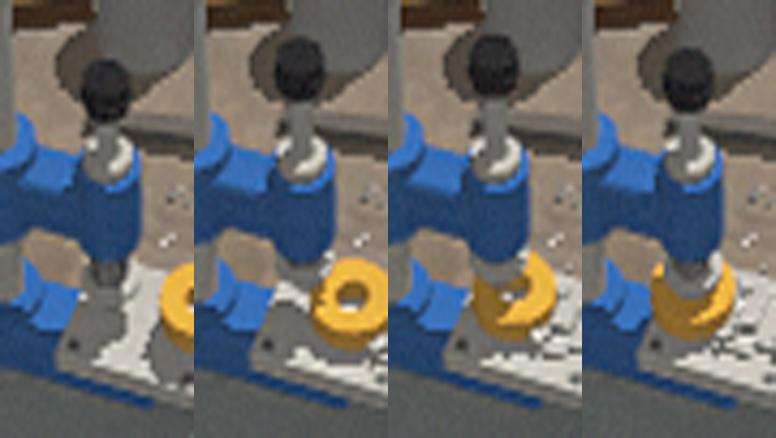

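The knob's lift is down from 10.7 mm to about 4 mm (about 5 mm is expected when seated in the bore). The push dropped to 2.7 N and then rose again, so the cone is seated. I'll hold briefly, then re-check.

Call:
{"name": "servo_tool", "arguments": {
  "moves": [
    [[0, 0, 0, 0, 0, 0, 1], [0, 0, 0, 0, 0, 0, 1], [0, 0, 0, 0, 0, 0, 1]]
  ]
}}

```text
time_s: 12.85
ee_pos: [0.4924, -0.1141, 0.0721]
eef_rot: [-3.141, -0.001, 0.0]
force: [-2.7, 0.5, 3.2]
grip_width: 0.0185
```

```bash
python3 - <<'E'
from look import *
o=get_obs();print(o['force'],o['moment'],o['ee_pos'],o['eef_rot'])
c=grab('side','s10')
E
python3 knob.py s10
```

```text
[-2.7325995   0.50449292  3.24586032] [ 0.02412204  0.3409183  -0.0154129 ] [ 0.49235729 -0.1140878   0.0720718 ] [-3.14117529e+00 -1.04773781e-03  2.51440694e-04]
s10 [309.03 185.04] [ 4  8 11 11 93]
```

Lift is about 4.6 mm, so the cone is seated. Now I'll draw the paddle straight back slowly.

Call:
{"name": "servo_tool", "arguments": {
  "moves": [
    [[0, 0, 0, -0.002, 0, 0, 1], [0, 0, 0, -0.005, 0, 0, 1], [0, 0, 0, -0.009, 0, 0, 1], [0, 0, 0, -0.013, 0, 0, 1], [0, 0, 0, -0.017, 0, 0, 1], [0, 0, 0, -0.02, 0, 0, 1]]
  ]
}}

```text
time_s: 13.4
ee_pos: [0.4822, -0.1141, 0.0721]
eef_rot: [-3.141, -0.001, 0.0]
force: [1.7, -0.3, -0.7]
grip_width: 0.0184
```

```bash
python3 - <<'E'
from look import *
o=get_obs();print(o['force'],o['moment'],o['ee_pos'],o['eef_rot'])
c=grab('side','s11'); d=grab('top','t11'); cv2.imwrite('pics/s11c.png',np.hstack([cv2.resize(c['color'][170:270,270:370,::-1],(400,400)),cv2.resize(d['color'][190:310,280:400,::-1],(400,400))]))
E
python3 knob.py s11
```

```text
[ 1.72249515 -0.31344814 -0.71855398] [-0.03026255 -0.35542976 -0.01684054] [ 0.48217509 -0.11408643  0.07209054] [-3.14118980e+00 -1.21533574e-03  2.41848129e-04]
s11 [309.01 185.25] [ 4  9 11 10 89]
```

View pics/s11c.png

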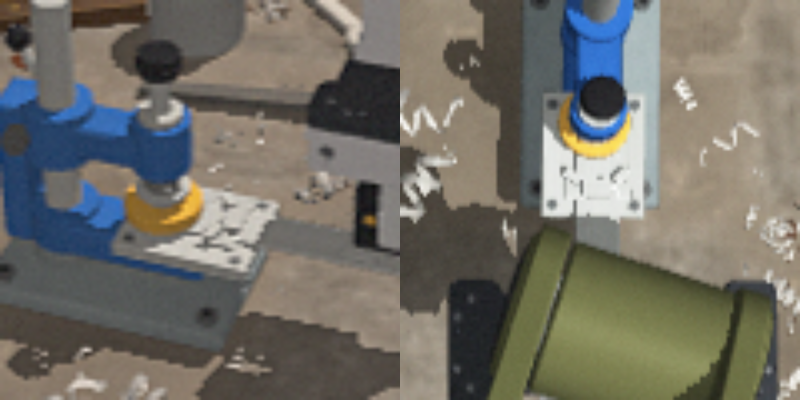

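The ring stays under the cone and the blade slides out with low force. I'll continue.

Call:
{"name": "servo_tool", "arguments": {
  "moves": [
    [[0, 0, 0, -0.004, 0, 0, 1], [0, 0, 0, -0.009, 0, 0, 1], [0, 0, 0, -0.014, 0, 0, 1], [0, 0, 0, -0.019, 0, 0, 1], [0, 0, 0, -0.024, 0, 0, 1], [0, 0, 0, -0.029, 0, 0, 1], [0, 0, 0, -0.034, 0, 0, 1], [0, 0, 0, -0.04, 0, 0, 1]]
  ]
}}

```text
time_s: 14.17
ee_pos: [0.4617, -0.1141, 0.0721]
eef_rot: [-3.141, -0.001, 0.0]
force: [1.6, 0.1, -0.4]
grip_width: 0.0184
```

```bash
python3 - <<'E'
from look import *
o=get_obs();print(o['force'],o['moment'],o['ee_pos'],o['eef_rot'])
c=grab('side','s12'); d=grab('top','t12'); cv2.imwrite('pics/s12c.png',np.hstack([cv2.resize(c['color'][170:270,270:370,::-1],(400,400)),cv2.resize(d['color'][190:310,280:400,::-1],(400,400))]))
E
python3 knob.py s12
```

```text
[ 1.58135398  0.07658543 -0.38002979] [-0.01045031 -0.35173506 -0.03268963] [ 0.46171715 -0.11408804  0.07208896] [-3.14113657e+00 -5.41675565e-04  2.40464173e-04]
s12 [309.01 185.54] [ 4  9 11 10 92]
```

View pics/s12c.png

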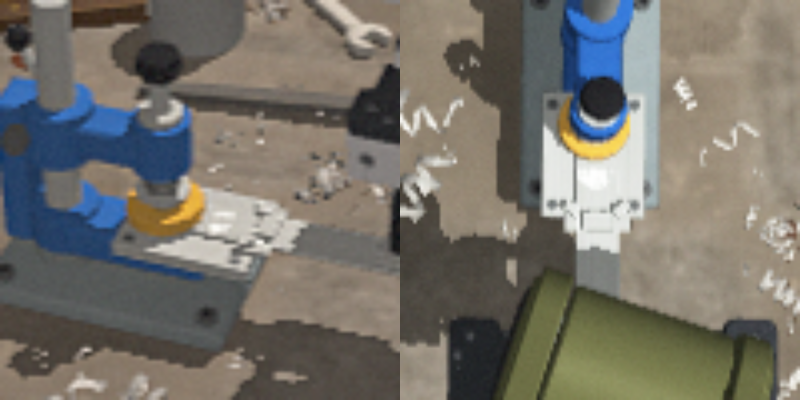

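Call:
{"name": "servo_tool", "arguments": {
  "moves": [
    [[0, 0, 0, -0.004, 0, 0, 1], [0, 0, 0, -0.008, 0, 0, 1], [0, 0, 0, -0.012, 0, 0, 1], [0, 0, 0, -0.016, 0, 0, 1], [0, 0, 0, -0.021, 0, 0, 1], [0, 0, 0, -0.027, 0, 0, 1], [0, 0, 0, -0.034, 0, 0, 1], [0, 0, 0, -0.044, 0, 0, 1], [0, 0, 0, -0.056, 0, 0, 1], [0, 0, 0, -0.07, 0, 0, 1]]
  ]
}}

```text
time_s: 15.1
ee_pos: [0.4258, -0.114, 0.0721]
eef_rot: [-3.141, 0.0, 0.0]
force: [0.9, 0.2, -0.4]
grip_width: 0.0188
```

```bash
python3 - <<'E'
from look import *
o=get_obs();print(o['force'],o['moment'],o['ee_pos'],o['eef_rot'])
c=grab('side','s13'); d=grab('top','t13'); cv2.imwrite('pics/s13c.png',np.hstack([cv2.resize(c['color'][170:270,270:370,::-1],(400,400)),cv2.resize(d['color'][190:310,280:400,::-1],(400,400))]))
E
python3 knob.py s13
```

```text
[ 0.88057844  0.20600679 -0.358445  ] [ 0.05044421 -0.30844369 -0.04523429] [ 0.42579643 -0.11403174  0.07205967] [-3.14098912e+00  8.18713528e-05  1.28703672e-04]
s13 [309.07 186.18] [ 4  9 12 11 87]
```

View pics/s13c.png

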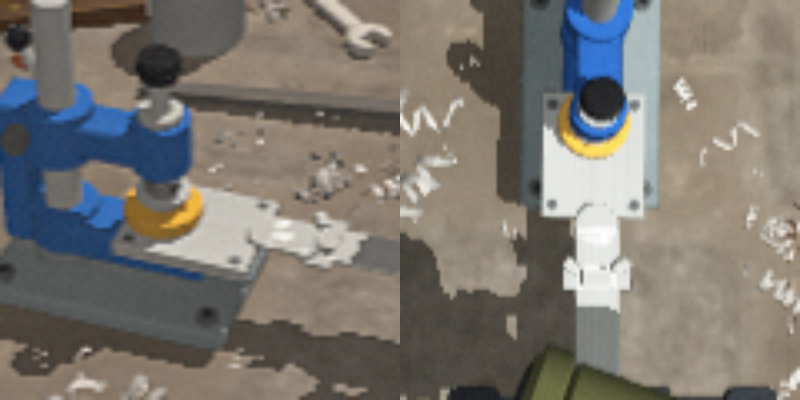

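The ring now lies flat on the anvil under the cone (knob lift about 1.5–2 mm, as expected) and the blade is almost out. I'll pull clear and take the paddle back to its original, known-clear spot.

Call:
{"name": "servo_tool", "arguments": {
  "moves": [
    [[0, 0, 0, -0.01, 0, 0, 1], [0, 0, 0, -0.025, 0, 0, 1], [0, 0, 0, -0.045, 0, 0, 1], [0, 0, 0, -0.065, 0, 0, 1], [0, 0, 0, -0.08, 0, 0, 1], [0, 0, 0, -0.09, 0, 0, 1], [0, 0, 0, -0.09, 0, -0.005, 1], [0, 0, 0, -0.09, 0, -0.015, 1], [0, 0, 0, -0.09, 0, -0.02, 1], [0, 0, 0, -0.09, 0, -0.02, 1]]
  ]
}}

```text
time_s: 16.03
ee_pos: [0.3811, -0.1142, 0.083]
eef_rot: [-3.142, -0.001, -0.0]
force: [-0.2, 0.2, -1.8]
grip_width: 0.0186
```

```bash
python3 go.py .40 .04 .07 0.1;python3 go.py .446 .1713 .05 0.2
```

```text
from [ 0.3811 -0.1142  0.083 ] [-3.1415 -0.001  -0.    ] t 16.0333 row [-0.     -0.0006 -0.0637] [ 0.0377 -0.3085  0.026 ]
from [ 0.3811 -0.1142  0.083 ] [-3.1415 -0.001  -0.    ] t 16.0333 row [ 0.     -0.0006 -0.1273] [ 0.1297 -0.5711  0.0661]
```

Call:
{"name": "servo_tool", "arguments": {
  "moves": [
    [[0, -0.001, 0, 0, -0.01, 0, 1], [0, -0.001, 0, 0, -0.04, 0, 1], [0, -0.001, 0, 0, -0.08, 0, 1], [0, -0.001, 0, 0, -0.13, 0, 1], [0, -0.001, 0, 0, -0.18, 0, 1], [0, -0.001, 0, 0, -0.23, 0, 1], [0, -0.001, -0.01, 0, -0.28, 0, 1], [0, -0.001, -0.03, 0.02, -0.33, 0, 1], [0, -0.001, -0.05, 0.03, -0.37, 0, 1], [0, -0.001, -0.06, 0.04, -0.4, 0, 1], [0, -0.001, -0.06, 0.04, -0.41, 0, 1], [0, -0.001, -0.06, 0.04, -0.41, 0, 1]]
  ]
}}

```text
time_s: 17.03
ee_pos: [0.4009, 0.0917, 0.0828]
eef_rot: [-3.142, 0.001, 0.096]
force: [-0.5, 0.3, -2.3]
grip_width: 0.0187
```

```bash
python3 go.py .446 .1713 .03 0.2
```

```text
from [0.4009 0.0917 0.0828] [-3.1415  0.0012  0.0955] t 17.0333 row [-0.0001  0.0008 -0.0665] [ 0.1052 -0.1499  0.1054]
```

Call:
{"name": "servo_tool", "arguments": {
  "moves": [
    [[0, 0.001, -0.005, 0.01, -0.01, 0, 1], [0, 0.001, -0.02, 0.025, -0.035, 0, 1], [0, 0.001, -0.035, 0.05, -0.07, 0, 1], [0, 0.001, -0.05, 0.075, -0.11, 0, 1], [0, 0.001, -0.06, 0.095, -0.14, 0.01, 1], [0, 0.001, -0.066, 0.105, -0.15, 0.03, 1], [0, 0.001, -0.066, 0.105, -0.15, 0.055, 1], [0, 0.001, -0.066, 0.105, -0.15, 0.08, 1], [0, 0.001, -0.066, 0.105, -0.15, 0.1, 1], [0, 0.001, -0.066, 0.105, -0.15, 0.112, 1], [0, 0.001, -0.066, 0.105, -0.15, 0.118, 1], [0, 0.001, -0.066, 0.105, -0.15, 0.118, 1]]
  ]
}}

```text
time_s: 18.03
ee_pos: [0.4458, 0.1711, 0.0234]
eef_rot: [-3.142, 0.0, 0.199]
force: [0.3, -0.2, -2.4]
grip_width: 0.0188
```

```bash
python3 go.py .446 .1713 .0167 0.2
```

```text
from [0.4458 0.1711 0.0234] [-3.1415  0.0003  0.1987] t 18.0333 row [-0.0001  0.0002 -0.0008] [ 0.0005 -0.0004  0.0133]
```

Call:
{"name": "servo_tool", "arguments": {
  "moves": [
    [[0, 0, 0, 0, 0, 0.002, 1], [0, 0, 0, 0, 0, 0.005, 1], [0, 0, 0, 0, 0, 0.008, 1], [0, 0, 0, 0, 0, 0.01, 1], [0, 0, 0, 0, 0, 0.012, 1], [0, 0, 0, 0, 0, 0.0125, 1], [0, 0, 0, 0, 0, 0.013, 1], [0, 0, 0, 0, 0, 0.013, 1]]
  ]
}}

```text
time_s: 18.7
ee_pos: [0.4458, 0.1711, 0.0169]
eef_rot: [-3.142, 0.0, 0.199]
force: [0.3, -0.1, -2.4]
grip_width: 0.0185
```

Call:
{"name": "servo_tool", "arguments": {
  "moves": [
    [[0, 0, 0, 0, 0, 0.0005, 1], [0, 0, 0, 0, 0, 0.001, 1], [0, 0, 0, 0, 0, 0.001, 1]]
  ]
}}

```text
time_s: 18.95
ee_pos: [0.446, 0.1711, 0.0166]
eef_rot: [-3.142, -0.0, 0.199]
force: [-1.6, 0.2, 2.2]
grip_width: 0.0187
```

On the bench (Fz changed by +4.6 N). I'll open and go straight up.

Call:
{"name": "servo_tool", "arguments": {
  "moves": [
    [[0, 0, 0, 0, 0, 0, 0.7], [0, 0, 0, 0, 0, 0, 0.4], [0, 0, 0, 0, 0, 0, 0.2], [0, 0, 0, 0, 0, 0, 0], [0, 0, 0, 0, 0, 0, 0], [0, 0, 0, 0, 0, 0, 0], [0, 0, 0, 0, 0, 0, 0], [0, 0, 0, 0, 0, 0, 0], [0, 0, 0, 0, 0, 0, 0], [0, 0, 0, 0, 0, 0, 0], [0, 0, 0, 0, 0, 0, 0], [0, 0, 0, 0, 0, 0, 0]]
  ]
}}

```text
time_s: 19.95
ee_pos: [0.4459, 0.1711, 0.0166]
eef_rot: [-3.141, -0.0, 0.199]
force: [-0.1, 0.9, -1.0]
grip_width: 0.0931
```

Call:
{"name": "servo_tool", "arguments": {
  "moves": [
    [[0, 0, 0, 0, 0, -0.02, 0], [0, 0, 0, 0, 0, -0.06, 0], [0, 0, 0, 0, 0, -0.12, 0], [0, 0, 0, 0, 0, -0.18, 0], [0, 0, 0, 0, 0, -0.24, 0], [0, 0, 0, 0, 0, -0.28, 0], [0, 0, 0, 0, 0, -0.3, 0], [0, 0, 0, 0, 0, -0.3, 0]]
  ]
}}

```text
time_s: 20.62
ee_pos: [0.4467, 0.1713, 0.1688]
eef_rot: [-3.141, -0.004, 0.199]
force: [-0.2, -0.1, 0.5]
grip_width: 0.0941
```

```bash
python3 - <<'E'
from look import *
c=grab('side','s14'); d=grab('top','t14'); cv2.imwrite('pics/s14c.png',np.hstack([cv2.resize(c['color'][170:400,220:400,::-1],(400,511)),cv2.resize(d['color'][170:340,170:370,::-1],(400,511))]))
cv2.imwrite('pics/f.png',cv2.resize(c['color'][172:245,280:350,::-1],None,fx=8,fy=8,interpolation=cv2.INTER_CUBIC))
E
python3 knob.py s14; python3 ringm.py s14
```

```text
s14 [309.19 186.23] [ 4  9 12 11 91]
s14 [(array([210.58, 287.88]), array([14.5, 19.3]), (203, 279, 16, 19))]
```

View pics/s14c.png

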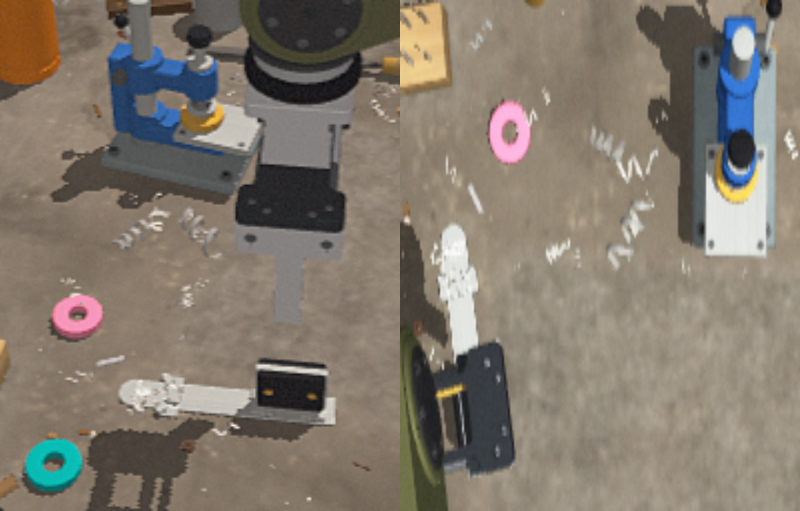

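View pics/f.png

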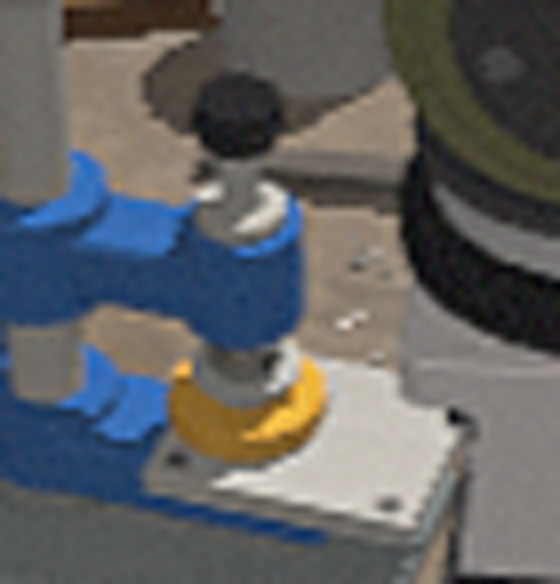

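The ring lies flat on the anvil with the cone seated in its bore, the paddle lies flat on the bench, and the gripper is clear. Handing in.

```bash
python3 -c "
from station import hand_in,get_obs
print(hand_in()); print(get_obs()['time_s'])"
```

```text
the job is handed in; nothing more can be done
None
the job is handed in; nothing more can be done
```

I carried the ring level on the paddle to the press and lowered the blade until I felt it touch the anvil, at about 55.5 mm. I then slid the ring in until the cone dropped into its bore, drew the paddle straight out and laid it flat at its original spot on the bench. The job is handed in, at about 20.7 s of the 64 s allowed; no verdict was reported.

- **Force:** in the readings I took, the push along the slide stayed at or below about 8.5 N. The blade's press reached about 11 N, above what I wanted, so I eased it off along the way. Forces between readings were not seen.
- **Ring:** the last pictures show it flat on the anvil under the cone. The knob stands about 1.4 mm above rest, where about 2 mm is expected with the ring centred. The gap is within the camera's resolution of roughly 0.5 mm, but I did not measure centring to better than about 1 mm.
- **Paddle and gripper:** the paddle lies flat on the bench, released, with the open gripper about 150 mm above where it let go.
- **Other items:** the bushing's position did not change in the images. The tin and spanner were never approached, and I made no separate final measurement of them.
- **Calibration:** camera and arm readings disagreed by about 2 mm sideways at the press, so I aligned the ring to the anvil in the image.

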